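# Park the squeegee in its canted holder over the drip dish

## Task

Take the orange squeegee out of the white ceramic block and put it away to drip dry: pass its steel rod down through both eyelets of the blue tilted cradle and press it past the cradle's spring nub until the black shoulder sits fully home on the upper eyelet. Slide the drip dish along the counter by its red grip, without lifting it, so that the red spot in its bowl ends up straight below the tip of the rod. Let go of both and do not knock the other toiletries about.

Things in the scene. Friction and masses are not known exactly. Their poses are not given: they have to be found in the camera images.
- squeegee: loose T-shaped squeegee, 203 mm long. Origin at the rod's tip, z up the rod. Steel rod 14 mm thick (tip tapers to 7 mm over 9 mm); black shoulder 24 mm across at z 130-150 mm; orange crossbar 120 mm along x, 24 mm thick along y, z 150-186 mm; black blade 5 mm thick above it. Starts rod down, loose in the holder, leaning a few degrees; 0.2 kg
- bar (a point): centre of the squeegee's orange crossbar (168 mm up the rod), the place to grasp it across its 24 mm thickness; axes as the squeegee's
- shoulder (a point): point on the squeegee's rod axis at the underside of the black shoulder (130 mm up the rod); meets the upper eyelet's mouth when fully home
- holder: fixed white ceramic block 70 x 70 x 90 mm high, origin under its centre; a 19 mm hole in the middle of its top goes 80 mm deep (floor 10 mm above the counter)
- stand: fixed stand; origin on the counter straight below the cradle's swivel (140 mm high). Base plate 100 x 75 x 12 mm at y 42 to 118 mm, post 22 x 16 mm at y = 60 mm, 158 mm high with its nut; the counter below the cradle is free. The cradle leans towards the stand's -x
- eyelet (a point): centre of the mouth (upper face) of the blue cradle's upper eyelet; z is the axis of both eyelets, pointing up out of the mouth, 22 to 35 deg from vertical, different each time (stiff swivel about y). Plate 46 x 46 x 10 mm, hole 16 mm, 2 mm chamfer. A strap at y 23 to 30 mm joins it to the lower eyelet
- lower_eyelet (a point): centre of the upper face of the lower eyelet plate, 68 mm further down the same axis (46 x 46 x 8 mm, hole 19 mm); axes as the upper eyelet's. On the strap between the two, 40 mm below the mouth, a black spring nub stands 3 mm into the rod's way: it gives with about 5 N of push and then grips the rod, which does not fall home by its own weight
- dish: loose white ceramic drip dish, 0.3 kg, about 205 mm long: round bowl 92 mm across and 18 mm high with a flat handle 22 mm wide along its -y. Origin on the underside at the bowl's centre
- mark (a point): red spot, 26 mm across, at the centre of the bowl's floor, 5 mm above the underside
- dish_grip (a point): grasp point on the upright red grip at the end of the dish's handle, 140 mm from the bowl's centre towards -y, 30 mm above the counter; the grip is 16 mm thick along x, 40 mm along y and stands from the counter to 46 mm
- tumbler: green glass tumbler, 68 mm across, 95 mm high, bystander; origin under its centre
- soap: yellow bar of soap 85 x 55 x 28 mm, bystander; origin under its centre
- dispenser: blue soap bottle, 68 mm across, 170 mm high, bystander; origin under its centre
- spray: red spray can, 54 mm across, 210 mm high, bystander; origin under its centre
- jar: blue cream jar, 64 mm across, 60 mm high, bystander; origin under its centre
- roll: white paper roll standing on end, 110 mm across, 100 mm high, bystander; origin under its centre
- hairbrush: dark wooden hairbrush 200 mm long lying bristles up on the counter, bystander; origin under its middle, handle to its -x
Not all that is in view belongs to the job. What is shaped like the stand but pink or yellow is not meant.

How it is judged:
By the outcome, as a careful person would: the job done as asked, in the order asked, and still so for the second after the job is handed in, with the robot touching nothing.
It also fails if it takes over 61 s, if anything falls off the work surface, if the arm or the gripper's body presses on something with over 40 N, if the wrist force passes 120 N, or if a joint passes its speed limit or range.

## Robot

A 7-joint arm with a two-finger parallel gripper is mounted at the origin on the work surface. World frame = base frame: x ahead of the robot, y to its left, z up, the work surface at z = 0. Lengths are in mm, angles in rad, forces in N, time in s.
With the tool pointing down it reaches from about 425 to 975 mm from the base axis. Payload 16.7 kg.
Tool frame: the origin (TCP) lies midway between the tips of the shut fingers; the grasp point (between the pads) lies 19 mm behind it (robot.grip_depth is the distance from the TCP to the grasp point, in mm); z points along the fingers, y is the line along which they close (so a half turn about z gives the same grasp; the last joint's range is limited). The gripper opens to 85 mm and grips with 20 to 120 N. Pads are 22 mm wide; open, the fingers measure 114 mm over their backs; the gripper's body (76 mm by 85 mm) begins 54 mm behind the grasp point. The pads swing forward as they close: fully open they stand 13 mm farther back than shut.
Start: joints at [1.139, 0.426, 0.074, 1.606, -0.034, 1.111, -0.067], TCP at [188.325, -648.159, 231.302] pointing down, gripper open.
Joint ranges: [-2.85, 2.85], [-0.5, 2.14], [-1.23, 1.37], [0.21, 2.46], [-1.02, 4.16], [0.16, 2.05], [-2.73, 2.73]. Speed limits (rad/s): [1.89, 1.89, 2.39, 2.39, 3.01, 3.01, 3.01].

## Interface

Orientations are given as a unit quaternion [w, x, y, z].
In Python, from plant import telemetry, viewer, workorder, robot gives the robot as it stands.
- The arm moves only by the tool carry_out, never from a script. Its arguments are lists of equal length, an entry for each row: "grip": the opening, from -1 (shut) to 1 (fully open); "translation": the shift along the world's x, y, z each as a share of 80 cm, from -1 to 1, a list of three; "yaw": the turn about the world's z as a share of 180 degrees, from -1 to 1. In form: {"grip": [grip, ...], "translation": [[x, y, z], ...], "yaw": [yaw, ...]}. A call has 1 to 10 rows; each row shifts and turns the commanded pose from where the row before left it; what a row does not reach is not made up. A row lasts 1/8 s, in which the tool goes at most 62.5 mm and 10.7 degrees, less where a joint would pass 70% of its speed; a pose out of reach is approached as far as the arm can. A call with a number of a shift or a turn outside -1 to 1 is refused whole. A call with a gripper value outside its range is refused whole. The fingers move at their own pace and stop on an object; the grip force is fixed at half the most. Time passes only in rows, so rows that do not move let the fingers close. It gives the time, the measured TCP pose, the force, the opening and the grip force at its end, in the units of the state.
- telemetry.get_obs(): the state, without advancing time (a new reading comes with each control period).
- viewer.read_camera(name): name is "scene" or "top" or "wrist"; returns a dict with "frame" (480x640x3 uint8, red, green, blue), "range_z" (480x640 float32, mm along the optical axis (not along the pixel's ray), 0 where there is no reading), "fov_y" (degrees; the focal length in pixels is half the picture's height over the tangent of half this angle, whatever the lens; pixels are square), "cx", "cy" (the principal point, pixels), "R" (3x3) and "t" (3): a world point X has camera coordinates R X + t; the wrist camera has in their place "T_tool_cam" (4x4, takes a point from camera to tool coordinates, whose origin is the TCP and whose axes are the flange's). Camera axes: x right, y down, z forward; pixel columns grow to the right and rows downward; lengths in mm; the calibration is good to about 2 mm. A picture is of the moment at which its call begins: read the wrist's pose just before it.
- workorder.job_done(): hands the job in; it is judged then, once.
Trained networks look in the newest picture that a camera, given by its name, has taken for a name from the list of things; names that differ only in an ending like _2 or _b are one class to them, and where a whole thing is asked for, a point or a joint stands for the part that bears it (a point fixed in the world has none). Each returns a list of dicts, best first, with "conf" (0 to 1); they miss things now and then, are a little off and sometimes report something else, mostly with a low value. They report only what shows in the picture. A call takes as long as a camera call. They do not tell look-alikes from the thing itself.
- viewer.boxes_of(camera, query): "extent" ([left, top, width, height] in pixels, round what is visible of it).
- viewer.pinpoint(camera, query): "uv" ([column, row] in pixels: a listed point, or the origin of a listed thing).
The state is a dict: "clock": time; "qpos": joint angles; "dq": joint speeds; "joint_torque": joint torques, N m; "ee_pos": TCP position; "eef_rot": TCP orientation; "wrist_force": force on the tool from outside, world axes, zero at the start; "ft_torque": the same for the moment, N m; "grip_width": opening from 0.0 (shut) to 1.0 (fully open); "grasp_force": force on a finger pad.
Only numpy, scipy, OpenCV 4.12 (cv2) and the standard library are available. Lean on these libraries where they do the work, as an engineer would, in place of code of your own. Each camera call takes 0.05 s, during which the arm holds its last target. There are 200 camera calls.

## Working session

There is one attempt and no reset: what is moved stays moved. The work goes in short steps, Python scripts to look and compute and a tool call to move; the robot and the scene stay as the last step left them, time stands still between calls to the robot, and variables do not carry over. Pictures are saved under pics/ and viewed, at most 10 in all, crops included, and the job is handed in when it is done.

Besides the shell and the picture viewer there is one more tool, called after "Call:" by a JSON object that holds its "op" and its "data", one argument or row to a line. carry_out: Moves the arm, as the interface text tells. Shift numbers are shares of 80 cm and turn numbers shares of 180 degrees, none past 1 either way. Its arguments: {"type":"object","properties":{"grip":{"type":"array"},"translation":{"type":"array"},"yaw":{"type":"array"}},"required":["grip","translation","yaw"]}

```bash
mkdir -p pics; ls
cat > h.py <<'E'
import numpy as np, cv2
from plant import telemetry, viewer, workorder, robot
def cam(n):
    c=viewer.read_camera(n); c['f']=240/np.tan(np.radians(c['fov_y']/2)); return c
def ray(c,uv):
    d=np.array([(uv[0]-c['cx'])/c['f'],(uv[1]-c['cy'])/c['f'],1.])
    R=np.array(c['R']);t=np.array(c['t']); return -R.T@t, R.T@d
def at_z(c,uv,z):
    o,d=ray(c,uv); return o+d*(z-o[2])/d[2]
def dep(c,uv,w=1):
    u,v=int(round(uv[0])),int(round(uv[1])); p=c['range_z'][max(v-w,0):v+w+1,max(u-w,0):u+w+1]; p=p[p>0]
    o,d=ray(c,uv); return o+d*np.median(p) if p.size else o*np.nan
def proj(c,X):
    p=np.array(c['R'])@X+np.array(c['t']); return c['f']*p[:2]/p[2]+[c['cx'],c['cy']]
def cloud(c):
    v,u=np.mgrid[:480,:640]; z=c['range_z']
    P=np.stack([(u-c['cx'])/c['f']*z,(v-c['cy'])/c['f']*z,z],-1).reshape(-1,3)
    return ((P-np.array(c['t']))@np.array(c['R'])).reshape(480,640,3)
E
python3 - <<'E'
from h import *
np.set_printoptions(precision=1,suppress=True)
for n in('scene','top'):
    c=cam(n); cv2.imwrite(f'pics/{n}0.png',c['frame'][:,:,::-1]); print(n,c['fov_y'],ray(c,(320,240)))
    np.savez(n+'0.npz',**{k:v for k,v in c.items()})
    for q in 'squeegee bar shoulder holder stand eyelet lower_eyelet dish mark dish_grip tumbler soap dispenser spray jar roll hairbrush'.split():
        for r in viewer.pinpoint(n,q)[:3]: print(n,q,round(r['conf'],2),np.array(r['uv']),dep(c,r['uv']))
print(telemetry.get_obs())
E
```

```text
pics
scene 49.57652379393609 (array([ 893. ,  638.1, 1308.5]), array([-0.3, -0.4, -0.9]))
scene squeegee 0.19 [319.9 171. ] [ 375.1 -209.8   59.5]
scene bar 0.59 [382.8 300.4] [493.8 286.2 196. ]
scene bar 0.59 [229.9 307.3] [802.7  64.7  59.1]
scene bar 0.29 [249.7 170.8] [ 557.2 -325.    45.1]
scene holder 0.65 [375.6 327.3] [510.8 304.2  86.9]
scene stand 0.82 [193.  236.7] [ 805.1 -155.8   97.4]
scene stand 0.61 [290.9 264.9] [591.3   2.7  -1.3]
scene eyelet 0.98 [184.6 200. ] [ 784.9 -227.2  167.5]
scene eyelet 0.76 [439.1 259.4] [298.7 252.8 168.8]
scene eyelet 0.69 [289.4 231.8] [588.9  -0.2 171.8]
scene lower_eyelet 0.87 [175.9 214.7] [ 819.5 -234.7  112.1]
scene lower_eyelet 0.76 [283.1 246.1] [606.7  -6.8 103.8]
scene lower_eyelet 0.74 [426.  277.3] [324.  255.6  98.6]
scene dish 0.76 [276.3 204.4] [ 532.9 -199.2    6. ]
scene mark 0.77 [277.3 204.1] [ 529.9 -198.3    6.5]
scene mark 0.53 [322.7 392. ] [706.6 378.8  88.6]
scene dish_grip 0.8 [247.3 170.5] [ 562.9 -330.4   44.1]
scene tumbler 0.74 [325.3 390.7] [702.  382.1 102.5]
scene tumbler 0.64 [376.6 260.4] [390.9 131.
[... 1642 characters left out ...]
3 [322.4 143.7] [769.   53.8  60.5]
top jar 0.28 [350.7 212.6] [597.3   1.2 178.9]
top roll 0.66 [455.6 333.6] [ 345.3 -220.7   99.8]
top roll 0.29 [228.1 276.2] [475.1 261.9  89.8]
top roll 0.28 [224.7 276.5] [474.6 268.9  91.7]
top hairbrush 0.71 [140.9 263.9] [506.8 476.   14.2]
{'clock': 1.8, 'qpos': array([ 1.1,  0.4,  0.1,  1.6, -0. ,  1.1, -0.1]), 'dq': array([ 0.,  0., -0.,  0., -0.,  0., -0.]), 'joint_torque': array([ -0. , -95. ,   3.8, -46.4,   0. ,   0. ,   0. ]), 'ee_pos': array([ 188.3, -648.2,  231.3]), 'eef_rot': array([-0. ,  1. ,  0.1,  0. ]), 'wrist_force': array([ 0.2, -0.1,  0.3]), 'ft_torque': array([-0.,  0., -0.]), 'grasp_force': 0.0, 'grip_width': 0.9984649765204436}
```

View pics/scene0.png

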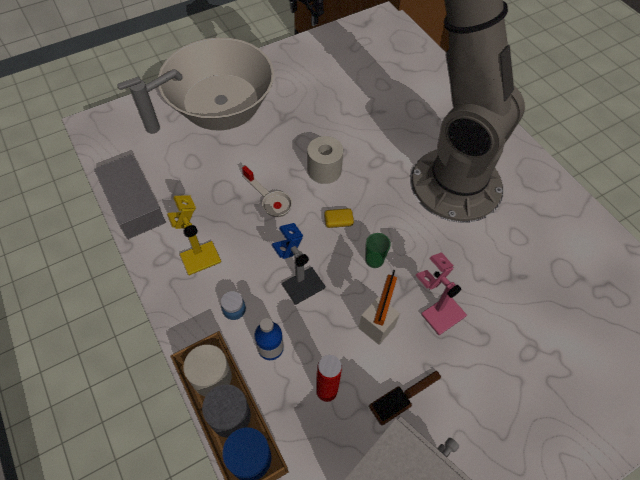

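View pics/top0.png

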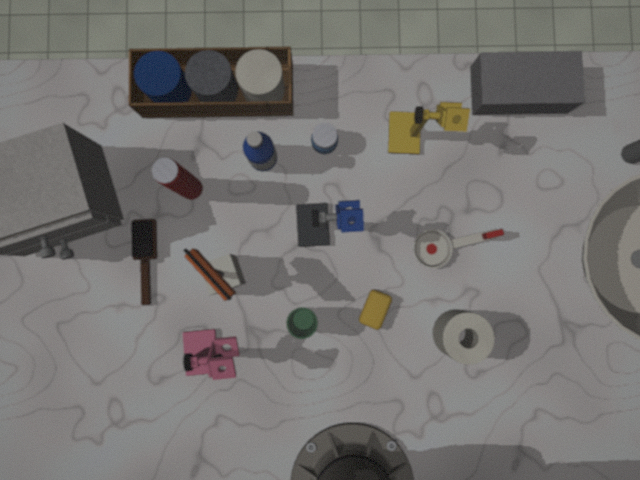

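Run:
```python
from h import *
np.set_printoptions(precision=1,suppress=True)
A={}
for n in('scene','top'):
    c=dict(np.load(n+'0.npz')); P=cloud(c); hsv=cv2.cvtColor(c['frame'],cv2.COLOR_RGB2HSV)
    H,S,V=hsv[...,0],hsv[...,1],hsv[...,2]; ok=(c['range_z']>0)
    blue=ok&(H>105)&(H<125)&(S>150)&(np.hypot(P[...,0]-590,P[...,1])<75)
    org=ok&(H>5)&(H<18)&(S>150)&(np.hypot(P[...,0]-490,P[...,1]-275)<110)&(P[...,2]>100)
    A[n]=(P[blue],P[org]); 
    B=P[blue]; print(n,len(B)); print('z hist',np.histogram(B[:,2],bins=range(80,200,8)))
    O=P[org]; print('orange',len(O),O.mean(0)); m=O.mean(0);u,s,vt=np.linalg.svd(O-m); print(vt,s/np.sqrt(len(O)), (((O-m)@vt.T).min(0),((O-m)@vt.T).max(0)))
    # planes in blue by ransac
    rng=np.random.default_rng(0); Q=B.copy()
    for k in range(3):
        best=None
        for i in range(500):
            a,b,d=Q[rng.choice(len(Q),3,False)]; nn=np.cross(b-a,d-a); l=np.linalg.norm(nn)
            if l<50: continue
            inl=abs((Q-a)@nn/l)<2
            if best is None or inl.sum()>best.sum(): best=inl
        I=Q[best];mm=I.mean(0);nv=np.linalg.svd(I-mm)[2][2]; nv*=np.sign(nv[2]); print('plane',len(I),mm,nv, 'tilt',np.degrees(np.arccos(nv[2])),I.min(0),I.max(0)); Q=Q[~best]
        if len(Q)<60: break
for n,z in(('scene',2.2),('top',2)):
  c=np.load(n+'0.npz'); f=c['frame']
  for nm,X in(('sq',(485,265,150)),('st',(595,10,120))):
    u,v=proj(c,np.array(X)).astype(int); s=f[max(v-45,0):v+45,max(u-60,0):u+60]
    A[n+nm]=cv2.resize(s,(400,300),interpolation=cv2.INTER_CUBIC)
im=np.vstack([np.hstack([A['scenesq'],A['scenest']]),np.hstack([A['topsq'],A['topst']])])
cv2.imwrite('pics/c1.png',cv2.convertScaleAbs(im[:,:,::-1],alpha=1.6))
```

```text
scene 540
z hist (array([  0,   0,  20,  53,  76,  25,  11,  21,  20,  24, 106, 117,  67,
         0]), array([ 80,  88,  96, 104, 112, 120, 128, 136, 144, 152, 160, 168, 176,
       184, 192]))
orange 430 [488.2 287.5 196. ]
[[ 0.7  0.7 -0.1]
 [-0.1  0.1 -1. ]
 [ 0.6 -0.7 -0.1]] [36.8  8.6  6.6] (array([-67.7, -21.9, -11.1]), array([55.2, 27.2, 13.4]))
plane 169 [584.1   3.2 171.6] [-0.4  0.   0.9] tilt 24.044833388389623 [562.1 -24.6 160.5] [607.4  30.  183. ]
plane 100 [599.7  27.9 142.7] [-0. -1.  0.] tilt 89.75785024497542 [573.3  24.7 101.5] [624.7  30.1 177. ]
plane 73 [616.9  -5.4 111.3] [-0.4  0.   0.9] tilt 24.633403490950922 [589.7 -23.9  98.7] [633.2  30.8 120.3]
top 167
z hist (array([ 0,  0,  0,  1, 36,  0,  0,  0,  0,  0, 30, 57, 42,  1]), array([ 80,  88,  96, 104, 112, 120, 128, 136, 144, 152, 160, 168, 176,
       184, 192]))
orange 236 [481.4 280.5 197.8]
[[-0.8 -0.7 -0. ]
 [ 0.6 -0.7 -0.2]
 [ 0.1 -0.1  1. ]] [34.1  7.1  4.1] (array([-54.8, -10. ,  -5.8]), array([57.5, 11.1, 17.4]))
plane 92 [581.4   2.2 173.1] [-0.4  0.   0.9] tilt 24.809222478314993 [563.7 -19.5 163.8] [601.7  26.7 184.6]
plane 34 [622.2   1.3 116.6] [-0.4 -0.   0.9] tilt 20.72268610032872 [596.7 -16.7 106.9] [627.5  19.5 119.6]
```

View pics/c1.png

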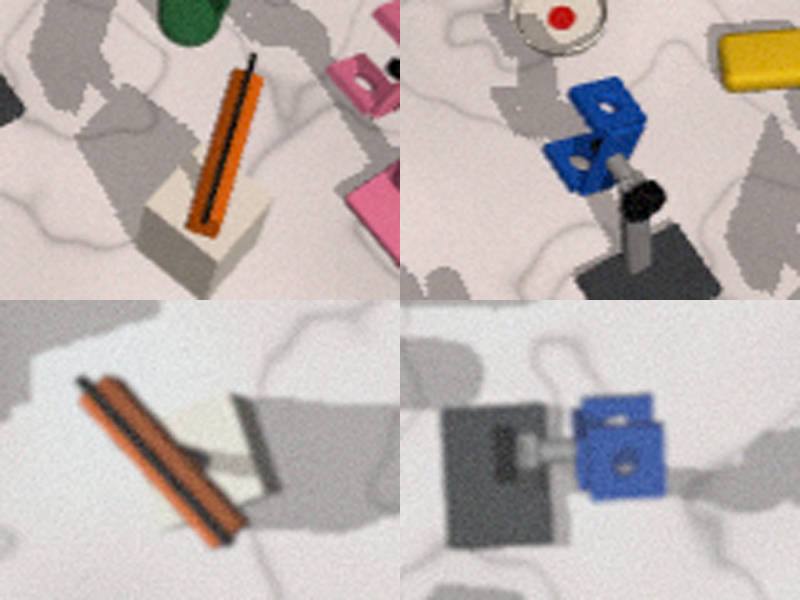

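```bash
cat >> h.py <<'E'
from scipy.spatial.transform import Rotation as Ro
def pose():
    o=telemetry.get_obs(); w,x,y,z=o['eef_rot']; R=Ro.from_quat([x,y,z,w]).as_matrix()
    return o,np.array(o['ee_pos']),R
def wcam():
    o,p,R=pose(); c=cam('wrist'); T=np.array(c['T_tool_cam']); M=np.eye(4);M[:3,:3]=R;M[:3,3]=p; M=M@T
    c['R']=M[:3,:3].T; c['t']=-M[:3,:3].T@M[:3,3]; return c
def orange(c,xy,r=110):
    P=cloud(c); h=cv2.cvtColor(c['frame'],cv2.COLOR_RGB2HSV); H,S=h[...,0],h[...,1]
    return P,(c['range_z']>0)&(H>5)&(H<18)&(S>150)&(np.hypot(P[...,0]-xy[0],P[...,1]-xy[1])<r)&(P[...,2]>60)
E
python3 - <<'E'
from h import *
np.set_printoptions(precision=3,suppress=True)
o,p,R=pose(); print(R)
for n in('scene','top'):
    c=dict(np.load(n+'0.npz')); P,m=orange(c,(488,283)); O=P[m]; k=O.mean(0); vt=np.linalg.svd(O-k)[2]
    d=vt[0]*np.sign(vt[0][0]); print(n,d,np.degrees(np.arctan2(d[1],d[0])), np.degrees(np.arcsin(d[2])))
    s=(O-k)@d; print('mid of extent',k+d*(np.percentile(s,1)+np.percentile(s,99))/2,np.percentile(s,99)-np.percentile(s,1))
    pr=np.array([-d[1],d[0],0]);pr/=np.linalg.norm(pr); q=(O-k)@pr; print('perp',np.percentile(q,[2,98]), 'z',np.percentile(O[:,2],[2,50,98]))
    # holder top: white pixels z 87..93
    Z=P[...,2]; hm=(abs(Z-90)<4)&(np.hypot(P[...,0]-479,P[...,1]-260)<60)&~m; r=cv2.minAreaRect(P[hm][:,:2].astype(np.float32)); print('holder',hm.sum(),r)
    # strap normal
    h=cv2.cvtColor(c['frame'],cv2.COLOR_RGB2HSV); 
    bs=(h[...,0]>105)&(h[...,0]<125)&(h[...,1]>150)&(abs(P[...,1]-27)<6)&(np.hypot(P[...,0]-598,P[...,1])<75)&(c['range_z']>0)
    D=P[...,2]; db=(abs(D-12)<3)&(np.hypot(P[...,0]-590,P[...,1]-80)<80)&(h[...,2]<90); r=cv2.minAreaRect(P[db][:,:2].astype(np.float32)); print('base',db.sum(),r)
E
```

```text
[[ 0.96   0.279  0.   ]
 [ 0.279 -0.96   0.   ]
 [ 0.    -0.    -1.   ]]
scene [ 0.748  0.66  -0.066] 41.40053937299988 -3.804247691102387
mid of extent [483.268 283.102 196.467] 118.9470273523651
perp [-10.557  10.57 ] z [169.92  195.598 214.576]
holder 406 ((481.8766784667969, 280.960205078125), (70.73072052001953, 71.24931335449219), 20.16299057006836)
base 601 ((594.2730712890625, 80.5428466796875), (100.34559631347656, 76.46029663085938), 2.3912835121154785)
top [0.752 0.659 0.   ] 41.21002200003602 0.015281022936163131
mid of extent [480.25  279.493 197.846] 110.4899380539942
perp [-9.679 10.143] z [193.204 197.071 214.066]
holder 525 ((480.62286376953125, 282.15509033203125), (69.87671661376953, 70.64842987060547), 18.58161163330078)
base 865 ((591.9033203125, 79.74217224121094), (99.07672882080078, 73.23265075683594), 2.289165735244751)
```

Call:
{"op": "carry_out", "data": {
  "grip": [1,1,1,1,1,1,1,1,1,1],
  "translation": [
    [0.0465,0.0498,0.0125],
    [0.0465,0.0498,0.0125],
    [0.0465,0.0498,0.0125],
    [0.0465,0.0498,0.0125],
    [0.0465,0.0498,0.0125],
    [0.0465,0.0498,0.0125],
    [0.0465,0.0498,0.0125],
    [0.0465,0.0498,0.0125],
    [0.0465,0.0498,0.0125],
    [0.0465,0.0498,0.0125]
  ],
  "yaw": [0,0,0,0,0,0,0,0,0,0]
}}

```text
clock: 3.05
ee_pos: [561.3, -248.4, 331.8]
eef_rot: [0.0, 0.99, 0.141, 0.0]
wrist_force: [-0.3, -0.9, -0.2]
grip_width: 1.002
grasp_force: 0.0
```

Call:
{"op": "carry_out", "data": {
  "grip": [1,1,1,1,1,1,1,1,1,1],
  "translation": [
    [0.008,0.062,0],
    [0.008,0.062,0],
    [0.008,0.062,0],
    [0.008,0.062,0],
    [-0.02,0.062,0],
    [-0.02,0.062,0],
    [-0.02,0.062,0],
    [-0.02,0.062,0],
    [-0.02,0.062,0],
    [-0.032,0.105,-0.04]
  ],
  "yaw": [0,0,0,0,0.02,0.03,0.03,0.03,0.03,0]
}}

```text
clock: 4.3
ee_pos: [489.0, 254.3, 311.1]
eef_rot: [0.0, 0.935, 0.354, 0.002]
wrist_force: [1.8, 0.2, -0.3]
grip_width: 1.002
grasp_force: 0.0
```

Run:
```python
from h import *
np.set_printoptions(precision=2,suppress=True)
c=wcam(); o,p,R=pose(); print(p,R[:,0],np.degrees(np.arctan2(R[1,0],R[0,0])))
cv2.imwrite('pics/w1.png',c['frame'][:,:,::-1])
P,m=orange(c,(482,282)); O=P[m]; print(len(O)); k=O.mean(0)
r=cv2.minAreaRect(O[O[:,2]>185][:,:2].astype(np.float32)); print(r,np.percentile(O[:,2],[2,50,98]))
b=O[O[:,2]<999]; d=np.linalg.svd(b-k)[2][0]; print(d)
```

```text
[484.2  261.56 307.87] [0.75 0.67 0.  ] 41.80942691778348
3937
((477.57177734375, 290.9630432128906), (117.04057312011719, 54.27486801147461), 41.77817916870117) [193.04 195.14 197.32]
[-0.74 -0.67  0.04]
```

View pics/w1.png

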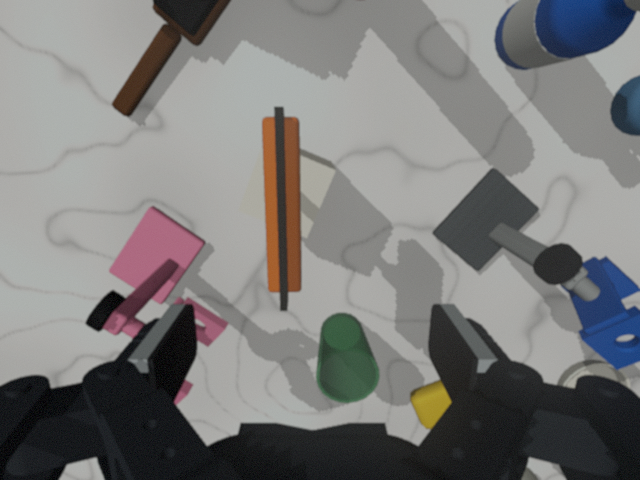

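Call:
{"op": "carry_out", "data": {
  "grip": [1,1,1],
  "translation": [
    [0,0.02,0],
    [0,0,0],
    [0,0,0]
  ],
  "yaw": [0,0,0]
}}

```text
clock: 4.72
ee_pos: [489.6, 267.6, 310.2]
eef_rot: [0.0, 0.936, 0.353, 0.0]
wrist_force: [0.9, -0.0, -0.7]
grip_width: 1.002
grasp_force: 0.0
```

Run:
```python
from h import *
np.set_printoptions(precision=2,suppress=True)
c=wcam(); o,p,R=pose(); print(p,np.degrees(np.arctan2(R[1,0],R[0,0])))
P,m=orange(c,(482,282),80); O=P[m]; O=O[O[:,2]>180]; d=np.linalg.svd(O-O.mean(0))[2][0];d*=np.sign(d[0])
pr=np.array([-d[1],d[0],0]);k=O.mean(0)
mid=lambda v:(np.percentile((O-k)@v,1)+np.percentile((O-k)@v,99))/2
print(d,np.degrees(np.arctan2(d[1],d[0])),k+d*mid(d)+pr*mid(pr),np.percentile((O-k)@pr,[1,99]),np.percentile((O-k)@d,[1,99]))
print('TCP offset along bar, perp:',(k-p)@d+mid(d),(k-p)@pr+mid(pr))
q=O[abs((O-k)@pr)<100]; A=np.c_[(q-k)@d,(q-k)@pr,np.ones(len(q))]; print('slopes deg',np.degrees(np.linalg.lstsq(A,q[:,2],rcond=None)[0][:2]))
```

```text
[489.54 267.57 310.16] 41.28625812122024
[ 0.74  0.67 -0.03] 41.979222943458 [488.45 279.45 195.93] [-11.01  10.46] [-58.81  54.69]
TCP offset along bar, perp: 10.414139293973589 9.551150065000542
slopes deg [-1.65 26.34]
```

Run:
```python
from h import *
np.set_printoptions(precision=2,suppress=True)
W=wcam()
a=np.radians(41.6); d=np.array([np.cos(a),np.sin(a),0]);pr=np.array([-d[1],d[0],0])
for n,c in(('w',W),('s',dict(np.load('scene0.npz'))),('t',dict(np.load('top0.npz')))):
    P,m=orange(c,(484,281),80); O=P[m]; O=O[O[:,2]>150]
    s,q=(O-[485,281,0])@d,(O-[485,281,0])@pr
    print(n,len(O))
    for lo in range(-60,60,20):
        i=(s>lo)&(s<lo+20); print(lo,i.sum(),'perp',np.percentile(q[i],[3,97]),'z',np.percentile(O[i,2],[5,50,95]))
    print('ends',np.percentile(s,[.5,99.5]))
    bl=(cv2.cvtColor(c['frame'],cv2.COLOR_RGB2HSV)[...,2]<70)&(P[...,2]>205)&(P[...,2]<225)&(np.hypot(P[...,0]-485,P[...,1]-281)<75)
    B=P[bl]; 
    if len(B): print('blade',len(B),B.mean(0),np.percentile((B-[485,281,0])@d,[1,99]),np.percentile((B-[485,281,0])@pr,[5,50,95]),B[:,2].max())
```

```text
w 3951
-60 476 perp [-13.72   6.7 ] z [195.24 196.35 197.46]
-40 632 perp [-13.84   6.85] z [194.7  195.85 196.98]
-20 690 perp [-13.97   7.19] z [194.3  195.5  196.91]
0 735 perp [-14.09   7.21] z [193.71 194.98 196.36]
20 738 perp [-13.66   6.82] z [193.28 194.51 195.77]
40 680 perp [-13.15   6.81] z [192.96 194.18 195.31]
ends [-55.98  58.8 ]
blade 1173 [492.24 281.68 212.16] [-61.09  63.95] [-5.97 -4.31 -2.62] 214.9757628332088
s 430
-60 57 perp [-7.49 13.04] z [191.59 195.87 212.55]
-40 63 perp [-7.41 12.74] z [192.11 196.14 212.65]
-20 66 perp [-7.37 13.03] z [192.17 196.19 213.76]
0 64 perp [-7.15 12.9 ] z [191.35 195.42 213.86]
20 70 perp [-8.17 12.87] z [191.51 196.08 212.18]
40 103 perp [-7.49 13.02] z [168.52 194.02 211.7 ]
ends [-60.    61.64]
blade 111 [484.47 282.88 212.55] [-67.14  62.46] [-0.53  1.77  4.  ] 216.53916561188325
t 236
-60 45 perp [-7.02 11.64] z [194.35 197.07 199.63]
-40 37 perp [-7.55 11.56] z [194.48 197.47 212.69]
-20 38 perp [-7.49 12.12] z [193.93 196.99 199.35]
0 41 perp [-6.72 11.65] z [194.49 196.63 200.32]
20 41 perp [-7.42 11.86] z [194.78 197.24 200.86]
40 32 perp [-7.36 11.43] z [194.03 196.46 212.35]
ends [-60.16  51.14]
blade 161 [480.92 280.42 212.37] [-66.16  57.05] [0.95 2.06 4.14] 218.0440509368833
```

Call:
{"op": "carry_out", "data": {
  "grip": [1,1,1,1,1,1,1,-1,-1,-1],
  "translation": [
    [-0.002,0.02,0],
    [0,0,-0.03],
    [0,0,-0.05],
    [0,0,-0.05],
    [0,0,-0.03],
    [0,0,-0.02],
    [0,0,0],
    [0,0,0],
    [0,0,0],
    [0,0,0]
  ],
  "yaw": [0,0,0,0,0,0,0,0,0,0]
}}

```text
clock: 6.08
ee_pos: [487.5, 285.0, 166.5]
eef_rot: [-0.0, 0.935, 0.353, 0.001]
wrist_force: [0.3, -0.5, -0.3]
grip_width: 0.378
grasp_force: 0.0
```

Call:
{"op": "carry_out", "data": {
  "grip": [-1,-1,-1,-1,-1,-1,-1],
  "translation": [
    [0,0,0],
    [0,0,0],
    [0,0,0.02],
    [0,0,0.03],
    [0,0,0.03],
    [0,0,0],
    [0,0,0]
  ],
  "yaw": [0,0,0,0,0,0,0]
}}

```text
clock: 6.95
ee_pos: [487.0, 284.5, 229.6]
eef_rot: [0.0, 0.935, 0.353, -0.0]
wrist_force: [-0.7, -0.0, -2.3]
grip_width: 0.267
grasp_force: 59.2
```

```bash
cat > m.py <<'E'
from h import *
np.set_printoptions(precision=2,suppress=True)
import sys
o,p,R=pose(); x=R[:,0]; y=R[:,1]; g=p+[0,0,19]; print('TCP',p,'F',np.array(o['wrist_force']),'w',o['grip_width'],o['grasp_force'], 'T',o['ft_torque'])
s=1 if x[0]>0 else -1; x=x*s; y=y*s
for n in('scene','top'):
    c=cam(n); P,m=orange(c,g[:2],100); m&=(P[...,2]>g[2]-60)&(P[...,2]<g[2]+80)
    O=P[m]; k=O.mean(0); d=np.linalg.svd(O-k)[2][0]; d*=np.sign(d@x)
    e=(O-k)@d
    print(n,'bar tilt',np.degrees(np.arcsin(d[2])),'yaw off',np.degrees(np.arctan2(d@np.cross([0,0,1],x),d@x)),'mid-g in tool x',(k+d*(np.percentile(e,1)+np.percentile(e,99))/2-g)@x,'len',np.ptp(np.percentile(e,[1,99])),'y off',np.percentile((O-g)@y,[3,97]))
    # rod: points below bar, near the plane through g containing x,z
    r=(P-g)@x; t=(P-g)@y; z=P[...,2]-g[2]
    dep_ok=c['range_z']>0
    q=dep_ok&(abs(t)<16)&(z<-40)&(z>-165)&(np.abs(r)<120)&(P[...,2]>98)
    if n=='scene' and q.sum()>20:
        vx,vy,x0,y0=cv2.fitLine(np.c_[r[q],z[q]].astype(np.float32),cv2.DIST_HUBER,0,.01,.01).ravel(); print('rod n',q.sum(),'tilt(+ top to +x)',np.degrees(np.arctan2(vx*np.sign(vy),abs(vy))),'t',np.median(t[q]))
    cv2.imwrite(f'pics/m_{n}.png',c['frame'][:,:,::-1])
E
python3 m.py
```

```text
TCP [486.98 284.53 229.6 ] F [-0.66 -0.02 -2.3 ] w 0.26670635793656106 59.176592230796814 T [-0.02 -0.02 -0.02]
scene bar tilt -17.63358297090869 yaw off 0.26165947143785656 mid-g in tool x 27.728146149732012 len 72.766076311283 y off [-11.48  10.13]
top bar tilt -8.697175186898736 yaw off -10.784273984542748 mid-g in tool x -48.09246305984584 len 31.329647242913513 y off [1.9 9.9]
```

Call:
{"op": "carry_out", "data": {
  "grip": [-1,-1,-1,-1,-1,-1,-1,-1,-1],
  "translation": [
    [-0.008,-0.007,0],
    [-0.008,-0.007,-0.0005],
    [-0.008,-0.007,-0.001],
    [-0.008,-0.007,-0.0015],
    [-0.008,-0.007,-0.002],
    [-0.008,-0.007,-0.0025],
    [-0.008,-0.007,-0.003],
    [-0.008,-0.007,-0.0035],
    [0,0,0]
  ],
  "yaw": [0,0,0,0,0,0,0,0,0]
}}

```text
clock: 8.18
ee_pos: [435.4, 239.3, 218.4]
eef_rot: [0.0, 0.935, 0.353, -0.0]
wrist_force: [0.2, 0.9, -2.0]
grip_width: 0.271
grasp_force: 60.3
```

```bash
python3 m.py
```

```text
TCP [435.39 239.34 218.39] F [ 0.2   0.92 -2.04] w 0.27120514158381454 60.2629029750824 T [ 0.38 -0.26  0.02]
scene bar tilt 6.341959872213036 yaw off -0.2253937640479289 mid-g in tool x 20.627511880174804 len 82.84253202413804 y off [-11.78   9.83]
rod n 140 tilt(+ top to +x) -22.524225 t -0.10700790377745567
top bar tilt 20.38380777464926 yaw off -7.363199323871984 mid-g in tool x -39.990864327619995 len 33.03331577999594 y off [3.09 9.93]
```

View pics/m_scene.png

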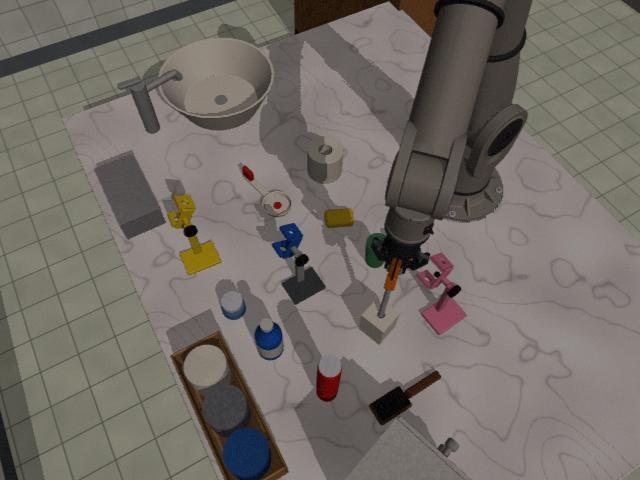

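Call:
{"op": "carry_out", "data": {
  "grip": [-1,-1,-1,-1,-1,-1,-1,-1],
  "translation": [
    [-0.003,-0.0025,0.001],
    [-0.003,-0.0025,0.001],
    [0,0,0],
    [0,0,0.03],
    [0,0,0.05],
    [0,0,0.05],
    [0,0,0],
    [0,0,0]
  ],
  "yaw": [0,0,0,0,0,0,0,0]
}}

```text
clock: 9.28
ee_pos: [430.7, 235.5, 323.4]
eef_rot: [0.0, 0.935, 0.353, -0.001]
wrist_force: [-0.3, -0.5, -3.1]
grip_width: 0.274
grasp_force: 60.4
```

```bash
python3 m.py
```

```text
TCP [430.71 235.47 323.45] F [-0.32 -0.54 -3.05] w 0.2740865283991394 60.372458696365356 T [-0.06  0.01 -0.03]
scene bar tilt 8.018765920097474 yaw off -0.15158086140032775 mid-g in tool x 17.937737882902137 len 88.15983670701371 y off [-11.87  10.36]
rod n 215 tilt(+ top to +x) -23.044735 t -0.015249170422221042
top bar tilt 18.92257106592009 yaw off -9.724155398069968 mid-g in tool x -35.710402909067525 len 44.5043918790415 y off [-10.65  10.12]
```

Call:
{"op": "carry_out", "data": {
  "grip": [-1,-1,-1,-1,-1,-1,-1,-1,-1],
  "translation": [
    [0.0,0.0,0.035],
    [0.017,-0.06,0],
    [0.017,-0.06,0],
    [0.017,-0.06,0],
    [0.017,-0.06,0],
    [0.017,-0.06,0],
    [0,0,0],
    [0,0,0],
    [0,0,0]
  ],
  "yaw": [0,-0.0434,-0.0434,-0.0433,-0.0433,-0.0433,0,0,0]
}}

```text
clock: 10.5
ee_pos: [498.9, -2.9, 352.0]
eef_rot: [-0.0, 1.0, 0.022, -0.0]
wrist_force: [-0.4, -0.3, -3.3]
grip_width: 0.268
grasp_force: 60.2
```

```bash
cat > r.py <<'E'
from h import *
np.set_printoptions(precision=2,suppress=True)
o,p,R=pose(); x=R[:,0]*np.sign(R[0,0]); y=np.cross([0,0,1],x); g=p+[0,0,19]; print('TCP',p,'yaw',np.degrees(np.arctan2(x[1],x[0])),'F',np.array(o['wrist_force']))
for n in('scene','top'):
    c=cam(n); P=cloud(c); r=(P-g)@x; t=(P-g)@y; z=P[...,2]-g[2]
    # rod candidates: 24 deg corridor
    lat=(r-(-z)*np.tan(np.radians(24.)))*np.cos(np.radians(24)); ax=r*np.sin(np.radians(24))-z*np.cos(np.radians(24))
    q=(c['range_z']>0)&(abs(t)<14)&(abs(lat)<22)&(ax>35)&(ax<200)
    v,u=np.nonzero(q); A,L,T=ax[q],lat[q],t[q]
    for lo in range(35,190,15):
        i=(A>=lo)&(A<lo+15)
        if i.sum()>2: print(n,lo,i.sum(),'lat',np.percentile(L[i],[5,50,95]),'t',np.percentile(T[i],[5,50,95]))
    print('far end',np.sort(A)[-4:])
    np.savez(n+'1.npz',**c); cv2.imwrite(f'pics/r_{n}.png',c['frame'][:,:,::-1])
E
python3 r.py
```

```text
TCP [498.93  -2.92 351.95] yaw 2.520009990074848 F [-0.37 -0.28 -3.26]
scene 35 37 lat [-5.8   5.3  10.41] t [-0.54  9.01 12.05]
scene 50 25 lat [-3.21  2.69  6.14] t [-1.55  4.19  8.26]
scene 65 30 lat [-5.52  2.14  5.42] t [-3.82  3.98  7.09]
scene 80 30 lat [-5.61  2.29  6.01] t [-3.67  4.37  8.29]
scene 95 27 lat [-3.64  2.22  6.  ] t [-1.9   4.21  7.78]
scene 110 29 lat [-4.5   1.44  4.64] t [-2.03  4.71  8.9 ]
scene 125 22 lat [-2.71  2.06  4.7 ] t [-3.29  4.6   6.83]
scene 140 27 lat [-4.18  1.67  4.81] t [-2.46  3.72  7.38]
scene 155 24 lat [-6.15  0.33  4.24] t [-3.43  5.38  6.8 ]
scene 170 3 lat [-1.38 -1.23  1.53] t [0.63 1.71 5.96]
far end [169.72 170.13 170.59 176.43]
far end []
```

```bash
cat > fit.py <<'E'
from h import *
from scipy.optimize import least_squares
np.set_printoptions(precision=2,suppress=True)
def rod(c,g,x,y,th0=24.,lim=(55,165)):
    a=np.radians(th0); P=cloud(c); r=(P-g)@x; t=(P-g)@y; z=P[...,2]-g[2]
    lat=(r+z*np.tan(a))*np.cos(a); ax=r*np.sin(a)-z*np.cos(a)
    q=(c['range_z']>0)&(abs(t)<14)&(abs(lat)<18)&(ax>lim[0])&(ax<lim[1]); X=P[q]; A,L,T=ax[q]-110,lat[q],t[q]
    f=lambda k:np.hypot(L-k[0]-k[1]*A,T-k[2]-k[3]*A)-7
    s=least_squares(f,[0,0,0,0],loss='soft_l1',f_scale=1); k=s.x
    th=th0+np.degrees(np.arctan(k[1])); return dict(n=q.sum(),tilt=th,lat_at_grasp=k[0]-110*k[1],t_at_grasp=k[2]-110*k[3],t_tilt=np.degrees(k[3]),rms=np.sqrt(np.mean(s.fun**2)),tip=np.sort(ax[(c['range_z']>0)&(abs(t)<12)&(abs(lat)<12)&(ax>100)&(ax<200)])[-3:])
if __name__=='__main__':
    o,p,R=pose(); x=R[:,0]*np.sign(R[0,0]); y=np.cross([0,0,1],x); g=p+[0,0,19]
    print(rod(dict(np.load('scene1.npz')),g,x,y))
    s=np.radians(2.3); sx=np.array([np.cos(s),np.sin(s),0]); sy=np.array([-sx[1],sx[0],0])
    for n in('scene','top'):
        c=dict(np.load(n+'0.npz')); P=cloud(c); h=cv2.cvtColor(c['frame'],cv2.COLOR_RGB2HSV)
        b=(h[...,0]>105)&(h[...,0]<125)&(h[...,1]>120)
        S0=np.array([582.,0,172]); 
        for th in (24.3,):
            a=np.radians(th); ez=-np.sin(a)*sx+np.array([0,0,np.cos(a)]); ex=np.cos(a)*sx+np.array([0,0,np.sin(a)])
            m=b&(c['range_z']>0)&(np.linalg.norm(P-S0,axis=-1)<35)&(abs((P-S0)@ez)<4); Q=P[m]
            A=np.c_[(Q-S0)@ex,(Q-S0)@sy,np.ones(len(Q))]; k=np.linalg.lstsq(A,(Q-S0)@ez,rcond=None)[0]
            print(n,len(Q),'tilt',th+np.degrees(np.arctan(k[0])),'ytilt',np.degrees(k[1]),'off z',k[2])
        M0=S0+ez*k[2]
        # rectify upper plane: 4px/mm, 80mm square
        g2=np.array([[-40,-40],[40,-40],[40,40],[-40,40]],float); px=np.array([proj(c,M0+ex*a_+sy*b_) for a_,b_ in g2],np.float32)
        Hm=cv2.getPerspectiveTransform(px,((g2+40)*4).astype(np.float32))
        w=cv2.warpPerspective(c['frame'],Hm,(320,320),flags=cv2.INTER_CUBIC); cv2.imwrite(f'pics/rect_{n}.png',w[:,:,::-1])
        hh=cv2.cvtColor(w,cv2.COLOR_RGB2HSV); bm=((hh[...,0]>105)&(hh[...,0]<125)&(hh[...,1]>120)).astype(np.uint8)
        hole=(1-bm); cn,lab,st,ce=cv2.connectedComponentsWithStats(hole)
        for i in range(1,cn):
            e=ce[i]/4-40
            if 200<st[i][4]<8000 and np.hypot(*e)<18: print(n,'hole area mm2',st[i][4]/16,'ex,sy',e,'bbox mm',st[i][2:4]/4,'world',M0+ex*e[0]+sy*e[1])
        ys,xs=np.nonzero(bm); print('blue ext ex',np.percentile(xs,[1,99])/4-40,'sy',np.percentile(ys,[1,99])/4-40)
    A=[cv2.resize(cv2.imread(f'pics/rect_{n}.png'),(400,400)) for n in('scene','top')]; cv2.imwrite('pics/rect.png',cv2.convertScaleAbs(np.hstack(A),alpha=1.6))
E
python3 fit.py
```

```text
{'n': np.int64(198), 'tilt': np.float64(23.2757657808409), 'lat_at_grasp': np.float64(-1.5178933741666893), 't_at_grasp': np.float64(0.05056300674995651), 't_tilt': np.float64(0.17326204324285732), 'rms': np.float64(1.4547021761536996), 'tip': array([170.28, 170.74, 176.58])}
scene 223 tilt 23.84050797282924 ytilt -0.5384691989666085 off z -0.9405168365523409
scene hole area mm2 100.75 ex,sy [4.51 2.12] bbox mm [12.5  11.25] world [586.41   2.3  173.  ]
blue ext ex [-21.75  38.  ] sy [-23.75  39.  ]
top 430 tilt 23.40041568365605 ytilt -0.8333405772113104 off z 0.7493399434283597
top hole area mm2 108.9375 ex,sy [-2.67  0.47] bbox mm [10.  14.5] world [579.24   0.36 171.58]
blue ext ex [-19.75  39.25] sy [-21.    27.25]
```

View pics/rect.png

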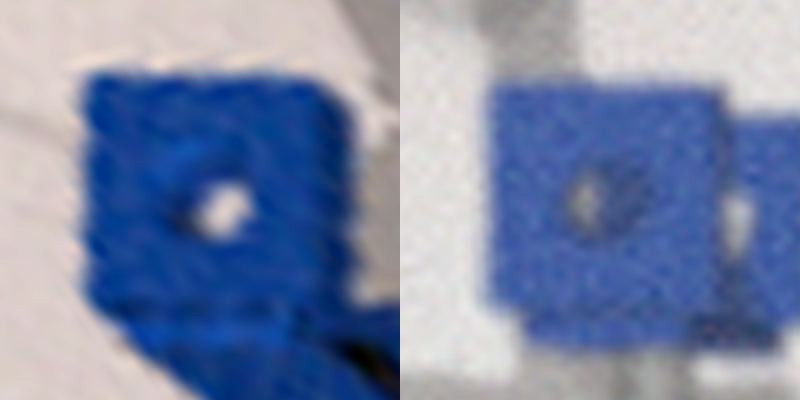

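Call:
{"op": "carry_out", "data": {
  "grip": [-1,-1,-1,-1],
  "translation": [
    [0.006,-0.001,-0.015],
    [0.006,-0.0005,-0.016],
    [0,0,0],
    [0,0,0]
  ],
  "yaw": [0,0,0,0]
}}

```text
clock: 11.1
ee_pos: [508.8, -5.1, 327.4]
eef_rot: [-0.0, 1.0, 0.021, -0.0]
wrist_force: [0.1, 0.2, -1.7]
grip_width: 0.273
grasp_force: 60.2
```

Run:
```python
from fit import *
o,p,R=pose(); x=R[:,0]; y=np.cross([0,0,1],x); g=p+[0,0,19]; print(p)
c=cam('scene'); k=rod(c,g,x,y,23.5,(55,150)); print(k)
a=np.radians(k['tilt']); u=-np.sin(a)*x+np.array([0,0,np.cos(a)]); ex=np.cos(a)*x+np.array([0,0,np.sin(a)])
M=np.array([583,-1,172.4]); v=M-g; print('mouth in rod frame: lat err',v@ex-k['lat_at_grasp'],'t err',v@y-k['t_at_grasp'],'dist from g',-v@u)
f=c['frame']; uu,vv=proj(c,M).astype(int); f=f.copy()
im=cv2.resize(f[vv-60:vv+45,uu-70:uu+70],(800,600),interpolation=cv2.INTER_CUBIC); cv2.imwrite('pics/p1.png',cv2.convertScaleAbs(im[:,:,::-1],alpha=1.5))
```

```text
[508.82  -5.14 327.41]
{'n': np.int64(165), 'tilt': np.float64(23.3455290378976), 'lat_at_grasp': np.float64(-1.266487299754461), 't_at_grasp': np.float64(-0.9283586481816491), 't_tilt': np.float64(0.6024998825450693), 'rms': np.float64(1.5815608887211665), 'tip': array([198.58, 198.59, 199.07])}
mouth in rod frame: lat err 0.5706870756085781 t err 1.965145068687573 dist from g 189.22435280435903
```

View pics/p1.png

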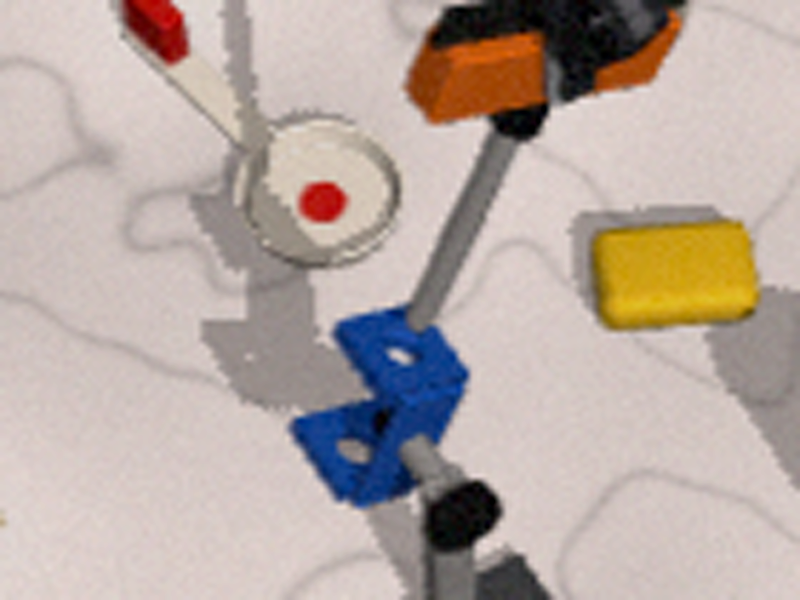

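Call:
{"op": "carry_out", "data": {
  "grip": [-1,-1,-1,-1,-1,-1],
  "translation": [
    [0,0.002,0],
    [0.004,0.0002,-0.0092],
    [0.004,0.0002,-0.0092],
    [0.004,0.0002,-0.0092],
    [0.002,0.0001,-0.0046],
    [0,0,0]
  ],
  "yaw": [0,0,0,0,0,0]
}}

```text
clock: 11.9
ee_pos: [520.1, -3.3, 301.4]
eef_rot: [0.0, 1.0, 0.021, -0.0]
wrist_force: [0.9, -2.0, -3.9]
grip_width: 0.269
grasp_force: 60.0
```

Call:
{"op": "carry_out", "data": {
  "grip": [-1,-1,-1,-1],
  "translation": [
    [0.004,0.0,-0.0092],
    [0.004,0.0,-0.0092],
    [0.004,0,-0.0092],
    [0,0,0]
  ],
  "yaw": [0,0,0,0]
}}

```text
clock: 12.4
ee_pos: [529.5, -3.3, 278.8]
eef_rot: [0.0, 1.0, 0.021, -0.001]
wrist_force: [0.7, -2.9, -2.2]
grip_width: 0.271
grasp_force: 60.1
```

Call:
{"op": "carry_out", "data": {
  "grip": [-1,-1,-1,-1,-1],
  "translation": [
    [0.004,-0.0008,-0.0092],
    [0.004,0.0,-0.0092],
    [0.004,0,-0.0092],
    [0.004,0.0002,-0.0092],
    [0,0,0]
  ],
  "yaw": [0,0,0,0,0]
}}

```text
clock: 13.02
ee_pos: [542.3, -3.6, 249.2]
eef_rot: [-0.0, 1.0, 0.021, -0.001]
wrist_force: [-0.8, -5.2, -4.5]
grip_width: 0.272
grasp_force: 59.9
```

Call:
{"op": "carry_out", "data": {
  "grip": [-1,-1,-1,-1,-1],
  "translation": [
    [0.004,-0.0002,-0.0092],
    [0.004,0.0,-0.0092],
    [0.004,0,-0.0092],
    [0.004,0.0002,-0.0092],
    [0,0,0]
  ],
  "yaw": [0,0,0,0,0]
}}

```text
clock: 13.65
ee_pos: [555.0, -3.5, 219.8]
eef_rot: [-0.0, 1.0, 0.021, -0.001]
wrist_force: [0.3, -4.5, -4.4]
grip_width: 0.271
grasp_force: 59.8
```

```bash
cat > sh.py <<'E'
from fit import *
import sys
o,p,R=pose(); x=R[:,0]; g=p+[0,0,19]; a=np.radians(23.5); u=-np.sin(a)*x+np.array([0,0,np.cos(a)]); M=np.array([583,-1,172.4]); print(p,'dist g-M',(g-M)@u, 'F',np.array(o['wrist_force']),np.array(o['ft_torque']))
A=[]
for n in('scene','top'):
    c=cam(n); f=c['frame']; uu,vv=proj(c,M+[0,0,10]).astype(int); k=30 if n=='top' else 42
    A.append(cv2.resize(f[vv-k:vv+k,uu-k:uu+k],(400,400),interpolation=cv2.INTER_CUBIC))
    np.savez(n+'2.npz',**c)
cv2.imwrite(sys.argv[1],cv2.convertScaleAbs(np.hstack(A)[:,:,::-1],alpha=1.6))
E
python3 sh.py pics/s1.png
```

```text
[555.01  -3.52 219.79] dist g-M 72.11476877410125 F [ 0.26 -4.51 -4.38] [-1.48 -0.06 -0.16]
```

View pics/s1.png

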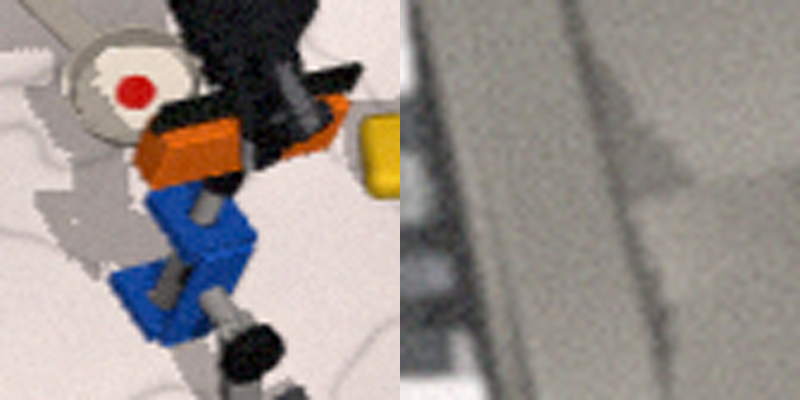

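Call:
{"op": "carry_out", "data": {
  "grip": [-1,-1,-1,-1,-1],
  "translation": [
    [0.004,0,-0.0092],
    [0.004,0.0,-0.0092],
    [0.003,0,-0.0069],
    [0.001,0.0,-0.0023],
    [0,0,0]
  ],
  "yaw": [0,0,0,0,0]
}}

```text
clock: 14.38
ee_pos: [564.8, -3.5, 198.4]
eef_rot: [-0.0, 1.0, 0.021, -0.0]
wrist_force: [0.5, -4.8, -4.8]
grip_width: 0.269
grasp_force: 59.9
```

Call:
{"op": "carry_out", "data": {
  "grip": [-1,-1,-1],
  "translation": [
    [0.001,0,-0.0023],
    [0.001,0.0,-0.0023],
    [0,0,0]
  ],
  "yaw": [0,0,0]
}}

```text
clock: 14.75
ee_pos: [566.1, -3.5, 196.2]
eef_rot: [0.0, 1.0, 0.021, -0.0]
wrist_force: [-11.7, -5.2, 18.4]
grip_width: 0.275
grasp_force: 63.3
```

Call:
{"op": "carry_out", "data": {
  "grip": [-1,-1,-1],
  "translation": [
    [0.001,0,-0.0023],
    [0,0,0],
    [0,0,0]
  ],
  "yaw": [0,0,0]
}}

```text
clock: 15.12
ee_pos: [566.3, -3.5, 196.1]
eef_rot: [0.0, 1.0, 0.021, -0.0]
wrist_force: [-27.8, -5.1, 48.9]
grip_width: 0.269
grasp_force: 67.5
```

Call:
{"op": "carry_out", "data": {
  "grip": [-1,-1,1,1,1,1,1],
  "translation": [
    [-0.0015,0,0.0032],
    [0,0,0],
    [0,0,0],
    [0,0,0],
    [0,0,0],
    [0,0,0.03],
    [0,0,0.06]
  ],
  "yaw": [0,0,0,0,0,0,0]
}}

```text
clock: 16.0
ee_pos: [565.1, -3.4, 266.9]
eef_rot: [-0.0, 1.0, 0.021, -0.002]
wrist_force: [1.3, -0.4, 1.4]
grip_width: 0.999
grasp_force: 0.0
```

Call:
{"op": "carry_out", "data": {
  "grip": [1,1,1,1,1,1,1,1],
  "translation": [
    [0,0,0.07],
    [0,-0.06,0],
    [0,-0.07,0],
    [0,-0.07,0],
    [0,-0.07,0],
    [0,-0.07,0],
    [0,0,0],
    [0,0,0]
  ],
  "yaw": [0,0,0,0,0,0,0,0]
}}

```text
clock: 17.0
ee_pos: [566.1, -275.0, 323.4]
eef_rot: [-0.0, 1.0, 0.021, -0.0]
wrist_force: [0.1, -0.4, 0.7]
grip_width: 1.0
grasp_force: 0.0
```

```bash
python3 sh.py pics/s2.png
python3 - <<'E'
from h import *
np.set_printoptions(precision=2,suppress=True)
def red(c):
    P=cloud(c); h=cv2.cvtColor(c['frame'],cv2.COLOR_RGB2HSV); H,S=h[...,0],h[...,1]
    return P,((H<6)|(H>174))&(S>150)&(c['range_z']>0)
for n,c in(('scene',dict(np.load('scene2.npz'))),('scene0',dict(np.load('scene0.npz'))),('top0',dict(np.load('top0.npz'))),('top2',dict(np.load('top2.npz'))),('wrist',wcam())):
    P,m=red(c); b=(np.hypot(P[...,0]-535,P[...,1]+198)<40)&m&(P[...,2]<25)
    g=m&(np.hypot(P[...,0]-562,P[...,1]+325)<50)&(P[...,2]>0)&(P[...,2]<60)
    if b.sum()>5: v,u=np.nonzero(b); print(n,'mark',b.sum(),P[b].mean(0),'ray z5',at_z(c,(u.mean(),v.mean()),5))
    if g.sum()>5:
        t=g&(P[...,2]>41); print(n,'grip',g.sum(),t.sum(),cv2.minAreaRect(P[t][:,:2].astype(np.float32)),P[t].mean(0))
# squeegee axis via bar + rod tip under lower eyelet
c=dict(np.load('scene2.npz')); P=cloud(c)
ok=(c['range_z']>0)&(P[...,2]>35)&(P[...,2]<95)&(abs(P[...,1]+1)<14)&(abs(P[...,0]-625)<35); print('rod pts',ok.sum(),P[ok].mean(0) if ok.any() else '',np.ptp(P[ok],axis=0) if ok.any() else '')
for r in viewer.pinpoint('scene','squeegee')[:2]+viewer.pinpoint('scene','shoulder')[:2]+viewer.pinpoint('top','shoulder')[:2]: print(r)
E
```

```text
[ 566.14 -275.05  323.44] dist g-M 167.24239993166913 F [ 0.09 -0.37  0.72] [-0.02  0.01  0.01]
scene mark 42 [ 531.93 -196.95    5.93] ray z5 [ 531.68 -197.54    5.  ]
scene grip 97 47 ((563.821044921875, -332.20147705078125), (15.172697067260742, 40.19938278198242), 16.286407470703125) [ 564.12 -330.96   45.04]
scene0 mark 42 [ 531.7  -197.5     5.08] ray z5 [ 531.68 -197.54    5.  ]
scene0 grip 97 47 ((564.2750854492188, -330.239501953125), (16.253597259521484, 38.13488006591797), 18.40209197998047) [ 564.08 -331.5    45.06]
top0 mark 47 [ 530.78 -195.8     6.79] ray z5 [ 530.86 -196.2     5.  ]
top0 grip 65 62 ((560.6517333984375, -330.3277587890625), (8.775822639465332, 36.293121337890625), 12.990985870361328) [ 560.42 -329.81   45.9 ]
top2 mark 43 [ 531.21 -195.49    6.44] ray z5 [ 531.28 -195.81    5.  ]
top2 grip 71 69 ((560.6555786132812, -330.3011169433594), (9.83896255493164, 35.25457000732422), 12.976662635803223) [ 560.64 -330.09   46.08]
wrist mark 273 [ 533.22 -198.52    5.34] ray z5 [ 533.17 -198.46    5.  ]
wrist grip 393 393 ((564.176513671875, -333.7911682128906), (13.057458877563477, 36.95204544067383), 11.865023612976074) [ 564.06 -333.81   45.24]
rod pts 29 [632.    -0.76  70.13] [12.12 17.41 26.31]
{'uv': [276.5, 260.9], 'conf': 0.73}
{'uv': [292.4, 233.2], 'conf': 0.74}
{'uv': [351.8, 222.0], 'conf': 0.84}
{'uv': [348.2, 209.1], 'conf': 0.51}
```

View pics/s2.png

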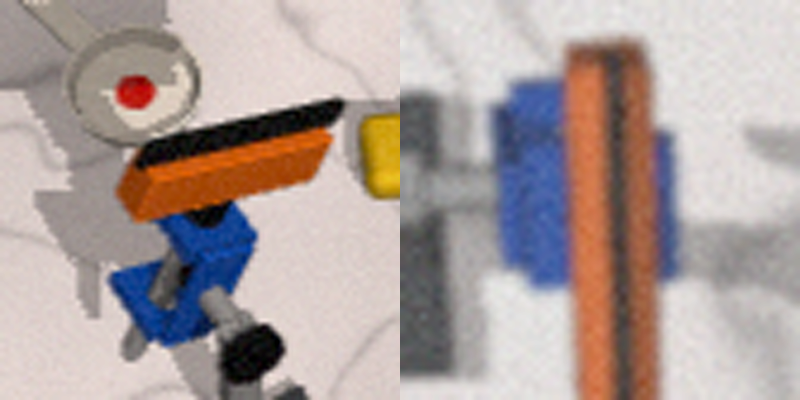

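Run:
```python
from fit import *
c=dict(np.load('scene2.npz')); t=dict(np.load('top2.npz'))
print('tip ray z53',at_z(c,(276.5,260.9),53), 'proj of expected tip',proj(c,np.array([634.8,1.1,53.2])))
for n,k in(('scene',c),('top',t)):
    P,m=orange(k,(568,-2),100); m&=P[...,2]>150; O=P[m]; q=O.mean(0); d=np.linalg.svd(O-q)[2][0]; d*=np.sign(d[0]); e=(O-q)@d
    print(n,len(O),'bar tilt',np.degrees(np.arcsin(d[2])),'yaw',np.degrees(np.arctan2(d[1],d[0])),'mid',q+d*np.percentile(e,[1,99]).mean(),np.ptp(np.percentile(e,[1,99])))
# rod between/below eyelets: cylinder fit, scene
x=np.array([np.cos(.042),np.sin(.042),0]);y=np.cross([0,0,1],x)
M=np.array([583,-1,172.4]); a=np.radians(23.5); u=-np.sin(a)*x+np.array([0,0,np.cos(a)]); ex=np.cos(a)*x+np.array([0,0,np.sin(a)])
P=cloud(c); h=cv2.cvtColor(c['frame'],cv2.COLOR_RGB2HSV); A=-(P-M)@u; L=(P-M)@ex; T=(P-M)@y
m=(c['range_z']>0)&(h[...,1]<80)&(abs(L)<14)&(abs(T)<12)&(((A>78)&(A<122))|((A>30)&(A<62))); print(m.sum(),'A',A[m].min(),A[m].max())
f=lambda k:np.hypot(L[m]-k[0]-k[1]*(A[m]-80),T[m]-k[2]-k[3]*(A[m]-80))-7
s=least_squares(f,[0,0,0,0],loss='soft_l1'); k=s.x; print(k,np.sqrt(np.mean(s.fun**2)))
print('tip est',M-130*u+ex*(k[0]+50*k[1])+y*(k[2]+50*k[3]),'lowest A',np.sort(A[(c['range_z']>0)&(h[...,1]<80)&(abs(L)<9)&(abs(T)<9)&(A>80)&(A<145)])[-5:])
```

```text
tip ray z53 [632.47  -1.21  53.  ] proj of expected tip [276.13 261.88]
scene 489 bar tilt 22.179267343609578 yaw 0.11629284713299821 mid [568.19   6.77 214.18] 120.7251943149044
top 245 bar tilt 23.32731087532969 yaw 3.439390629351652 mid [562.44   3.29 225.77] 113.80334224984082
59 A 30.112262553087575 121.41249879978803
[-0.22 -0.   -3.26 -0.05] 2.1640058031650597
tip est [634.7   -4.43  53.04] lowest A [121.41 122.87 123.9  125.12 128.3 ]
```

Call:
{"op": "carry_out", "data": {
  "grip": [1,1,1,1,1,1,1,1,1,1],
  "translation": [
    [-0.003,-0.009,-0.028],
    [0,-0.009,-0.028],
    [0,-0.009,-0.028],
    [0,-0.009,-0.028],
    [0,-0.009,-0.028],
    [0,-0.009,-0.028],
    [0,-0.009,-0.028],
    [0,-0.009,-0.028],
    [0,0,0],
    [0,0,0]
  ],
  "yaw": [-0.055,-0.055,-0.055,-0.055,-0.055,-0.055,-0.055,-0.055,0,0]
}}

```text
clock: 18.55
ee_pos: [564.2, -332.7, 145.4]
eef_rot: [-0.0, 0.785, -0.619, 0.0]
wrist_force: [-0.0, 0.1, 0.6]
grip_width: 0.999
grasp_force: 0.0
```

Run:
```python
from h import *
np.set_printoptions(precision=2,suppress=True)
c=wcam(); o,p,R=pose(); print(p,np.degrees(np.arctan2(R[1,0],R[0,0])))
P=cloud(c); h=cv2.cvtColor(c['frame'],cv2.COLOR_RGB2HSV); m=((h[...,0]<6)|(h[...,0]>174))&(h[...,1]>150)&(c['range_z']>0)
for lo,hi in((-2,20),(40,55)):
    q=m&(P[...,2]>lo)&(P[...,2]<hi); print(lo,q.sum(),P[q].mean(0),cv2.minAreaRect(P[q][:,:2].astype(np.float32)) if q.sum()>5 else '')
```

```text
[ 564.28 -332.81  145.71] -76.57956086761031
-2 550 [ 533.29 -198.6     5.32] ((533.4718017578125, -198.61380004882812), (22.661767959594727, 24.0040283203125), 12.397823333740234)
40 1158 [ 563.58 -335.77   45.24] ((563.3016967773438, -335.51202392578125), (13.529674530029297, 37.06219482421875), 13.143556594848633)
```

Call:
{"op": "carry_out", "data": {
  "grip": [1,1,1,1,1,-1,-1,-1,-1,-1],
  "translation": [
    [0,-0.0015,-0.05],
    [0,0,-0.05],
    [0,0,-0.04],
    [0,0,-0.025],
    [0,0,0],
    [0,0,0],
    [0,0,0],
    [0,0,0],
    [0,0,0],
    [0,0,0]
  ],
  "yaw": [0,0,0,0,0,0,0,0,0,0]
}}

```text
clock: 19.85
ee_pos: [563.9, -334.4, 13.2]
eef_rot: [-0.0, 0.784, -0.621, 0.0]
wrist_force: [-1.2, -0.0, 5.6]
grip_width: 0.177
grasp_force: 58.9
```

Call:
{"op": "carry_out", "data": {
  "grip": [-1,-1,-1,-1,-1,-1,-1,-1,-1,-1],
  "translation": [
    [0.006,0.012,0],
    [0.012,0.024,0],
    [0.014,0.027,0],
    [0.014,0.027,0],
    [0.014,0.027,0],
    [0.014,0.027,0],
    [0.014,0.027,0],
    [0.014,0.027,0],
    [0.01,0.019,0],
    [0,0,0]
  ],
  "yaw": [0,0,0,0,0,0,0,0,0,0]
}}

```text
clock: 21.1
ee_pos: [654.8, -158.0, 13.1]
eef_rot: [-0.001, 0.785, -0.62, 0.0]
wrist_force: [0.5, 4.2, 6.0]
grip_width: 0.177
grasp_force: 59.3
```

```bash
cat > mk.py <<'E'
from h import *
np.set_printoptions(precision=2,suppress=True)
o,p,R=pose(); print(p,np.array(o['wrist_force']))
for n,c in(('scene',cam('scene')),('top',cam('top')),('wrist',wcam())):
    P=cloud(c); h=cv2.cvtColor(c['frame'],cv2.COLOR_RGB2HSV); m=((h[...,0]<6)|(h[...,0]>174))&(h[...,1]>130)&(c['range_z']>0)&(P[...,2]<20)&(np.hypot(P[...,0]-625,P[...,1])<50)
    if m.sum()>4:
        q=P[m]; print(n,m.sum(),q.mean(0),(q.min(0)+q.max(0))/2,np.ptp(q,axis=0))
    if n=='scene': cv2.imwrite('pics/mk.png',c['frame'][:,:,::-1]); S=c
X=proj(S,np.array([615.,-20,60])).astype(int); f=S['frame'][X[1]-45:X[1]+45,X[0]-60:X[0]+60]; cv2.imwrite('pics/mkc.png',cv2.convertScaleAbs(cv2.resize(f,(800,600),interpolation=cv2.INTER_CUBIC)[:,:,::-1],alpha=1.5))
print([ (n,r['uv'],round(r['conf'],2),at_z(S,r['uv'],z)) for n,z in(('squeegee',53),('mark',5)) for r in viewer.pinpoint('scene',n)[:2]])
E
python3 mk.py
```

```text
[ 654.76 -158.02   13.13] [0.47 4.24 5.98]
scene 41 [622.26 -17.7    5.79] [621.86 -17.79   5.91] [24.43 21.29 11.77]
[('squeegee', [276.4, 260.8], 0.97, array([632.56,  -1.63,  53.  ])), ('mark', [274.7, 261.9], 0.66, array([628.48, -25.28,   5.  ]))]
```

Call:
{"op": "carry_out", "data": {
  "grip": [-1,-1,-1,-1],
  "translation": [
    [0.007,0.0115,0],
    [0.0065,0.011,0],
    [0,0,0],
    [0,0,0]
  ],
  "yaw": [0,0,0,0]
}}

```text
clock: 21.85
ee_pos: [665.1, -141.3, 13.2]
eef_rot: [-0.001, 0.784, -0.621, 0.0]
wrist_force: [2.2, 3.5, 5.5]
grip_width: 0.181
grasp_force: 59.1
```

```bash
python3 mk.py
```

```text
[ 665.07 -141.28   13.18] [2.19 3.48 5.51]
scene 55 [632.35  -3.71   5.51] [632.26  -3.7    5.47] [22.52 25.53 14.4 ]
[('squeegee', [275.6, 263.0], 0.81, array([637.65,   3.4 ,  53.  ])), ('squeegee', [320.8, 169.1], 0.52, array([ 366.3 , -219.33,   53.  ])), ('mark', [274.6, 267.1], 0.87, array([636.44, -10.52,   5.  ]))]
```

View pics/mkc.png

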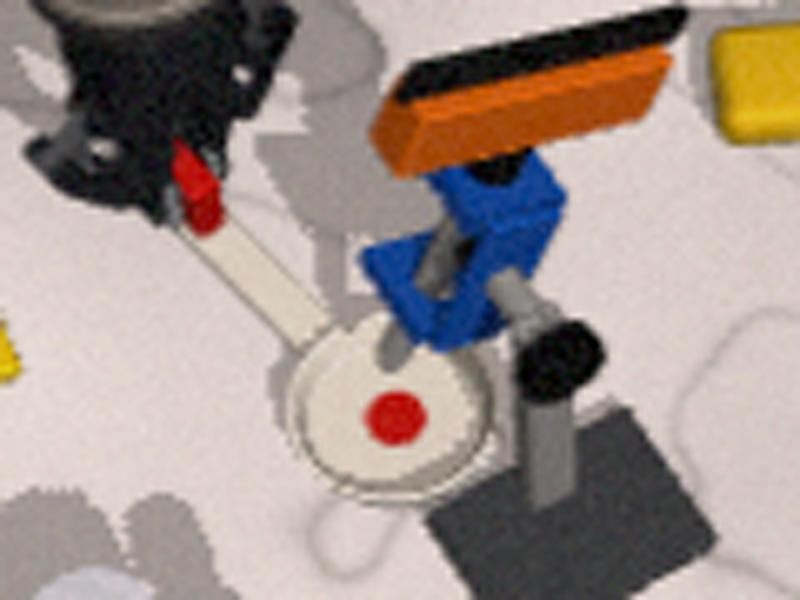

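Run:
```python
from h import *
np.set_printoptions(precision=1,suppress=True)
S=dict(np.load('scene2.npz')); X=proj(S,np.array([615.,-20,60])).astype(int)-[60,45]
k=120/800
for n,p,z in(('tip',(388,364),53),('mark',(396,418),5)): print(n,at_z(S,X+np.array(p)*k,z))
```

```text
tip [632.8  -2.4  53. ]
mark [631.9  -2.1   5. ]
```

Call:
{"op": "carry_out", "data": {
  "grip": [1,1,1,1,1,1,1,1],
  "translation": [
    [0,0,0],
    [0,0,0],
    [0,0,0],
    [0,0,0],
    [0,0,0.04],
    [0,0,0.06],
    [0,0,0.06],
    [0,0,0]
  ],
  "yaw": [0,0,0,0,0,0,0,0]
}}

```text
clock: 23.1
ee_pos: [666.1, -143.3, 144.7]
eef_rot: [-0.002, 0.784, -0.621, 0.003]
wrist_force: [0.8, 1.3, -0.8]
grip_width: 1.001
grasp_force: 0.0
```

```bash
python3 mk.py
```

```text
[ 666.06 -143.25  144.74] [ 0.76  1.27 -0.84]
scene 54 [632.48  -3.83   5.28] [631.67  -4.67   5.51] [22.73 23.07  8.88]
wrist 582 [633.84  -5.72   5.31] [633.73  -5.66   5.37] [24.03 25.32  3.45]
[('squeegee', [275.4, 262.8], 0.96, array([637.84,   2.58,  53.  ])), ('mark', [277.8, 266.1], 0.56, array([627.04,  -8.94,   5.  ]))]
```

```bash
python3 -c "
from plant import workorder; print(workorder.job_done())"
```

```text
the job is handed in; nothing more can be done
None
```

The squeegee is fully home in the blue cradle, and the dish was slid under it so the red spot measured within about 5 mm of straight below the rod tip. Both were released with no contact seen with the other toiletries, and the job was handed in at about 23 s; no verdict was returned.

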